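# Fish the serving spatula out of the half-covered pan

### The arm

A 6-joint arm with a two-finger parallel gripper is mounted at the origin on the work surface. World frame = base frame: x ahead of the robot, y to its left, z up, the work surface at z = 0. Lengths are in m, angles in rad, forces in N, time in s.
With the tool pointing down it reaches from about 0.35 to 0.725 m from the base axis. Payload 6 kg.
Tool frame: the origin (TCP) lies midway between the tips of the shut fingers; the grasp point (between the pads) lies 19 mm behind it; z points along the fingers, y is the line along which they close (so a half turn about z gives the same grasp; the last joint's range is limited). The gripper opens to 85 mm and grips with 20 to 120 N. Pads are 22 mm wide; open, the fingers measure 114 mm over their backs; the gripper's body (76 mm by 85 mm) begins 54 mm behind the grasp point. The pads swing forward as they close: fully open they stand 13 mm farther back than shut.
Start: joints at [-0.96, 0.04, 0.085, 0, -1.615, -0.334], TCP at [0.164, -0.577, 0.231] pointing down, gripper open.
Joint ranges: [-2.56, 2.56], [-1.29, 2.01], [-1.08, 1.49], [-3.29, 1.98], [-2.81, -0.18], [-2.99, 2.99]. Speed limits (rad/s): [2.57, 2.57, 3.01, 3.14, 3.14, 3.14].

### API

Orientations are given as a unit quaternion [x, y, z, w].
In Python, from plant import * gives the robot as it stands.
- The arm moves only by the tool drive_tool, never from a script. Its argument "motion" is a list of rows, each a list of 7 numbers: the shift along the tool's x, y, z in mm, then the turn, a rotation vector about the tool's x, y, z in degrees, then the opening, from -1 (shut) to 1 (fully open). In form: [[tx, ty, tz, wx, wy, wz, fingers], ...]. A call has 1 to 5 rows; each row is the pose to reach, as a shift and turn from the pose commanded when the call began, along the tool's axes at that moment; what a row does not reach only later rows make up. A row lasts 1/10 s, in which the tool goes at most 50 mm and 8.59 degrees, less where a joint would pass 70% of its speed; a pose out of reach is approached as far as the arm can. A call with a gripper value outside its range is refused whole. The fingers move at their own pace and stop on an object; "force" is the grip in N (left out, the last holds). Time passes only in rows, so rows that repeat a pose let the fingers close. It gives the time, the measured TCP pose, the force, the opening and the grip force at its end, in the units of the state.
- get_obs(): the state, without advancing time (a new reading comes with each control period).
- snapshot(name): name is "side" or "top"; returns the picture (480x640x3 uint8, blue, green, red); there is no depth.
- camera_params(name): a dict with "fov_y" (degrees; the focal length in pixels is half the picture's height over the tangent of half this angle, whatever the lens; pixels are square), "cx", "cy" (the principal point, pixels), "position" and "orientation" of the camera in the world. Camera axes: x right, y down, z forward; pixel columns grow to the right and rows downward; lengths in m; the calibration is good to about 2 mm. A picture is of the moment at which its call begins. camera_params takes no time and is no camera call.
- finish_job(): hands the job in; it is judged then, once.
The state is a dict: "t": time; "joints": joint angles; "dq": joint speeds; "joint_efforts": joint torques, N m; "ee_pos": TCP position; "tool_rot": TCP orientation; "contact_force": force on the tool from outside, world axes, zero at the start; "wrist_torque": the same for the moment, N m; "opening": opening from 0.0 (shut) to 1.0 (fully open); "grasp_force": force on a finger pad.
Only numpy, scipy, OpenCV 4.12 (cv2) and the standard library are available. Lean on these libraries where they do the work, as an engineer would, in place of code of your own. Each camera call takes 0.05 s, during which the arm holds its last target. There are 200 camera calls.

### The job

The serving spatula has slipped under the fixed covers of the steel pan, and the opening between the covers is too short for it to come out flat: there is room to push it further under the long cover, so tip its green handle up through the opening first and draw the blade out after it at a slant. Then hold it still and level, right way up, with its blade over the middle of the open red bento box and about a hand's width above it, and finish while still holding it in the gripper. Leave the bento box and everything else on the table where it stands.

Things in the scene. Friction and masses are not known exactly. Their poses are not given: they have to be found in the camera images.
- pan: Fixed steel pan, 398 (x) x 186 (y) x 70 mm high; origin at the centre of its underside, on the table. Inside 360 x 170, floor 5 above the underside. Two rigid dark grey covers, 5 thick, at heights 65 to 70: the long one spans x -180 to -35 (on the robot's left), the short one x +135 to +180. +x points to the robot's right, within 0.37 rad of world -y. Stands left or right of the centre line.
- pan_opening (a point): Centre of the opening between the pan's two covers, at the covers' top (pan x +50, y 0, z 70 mm). The opening, with black edges, is 170 long along the pan's x (-35 to +135) and 170 wide.
- spatula: Spatula, 265 mm long, 0.11 to 0.23 kg, flat on the pan's floor, nearly along the pan's x, handle to +x, both ends under covers. Origin: underside, mid length; x from blade to handle, z up. Undersides flush (z 0). Green handle: x +2 to +132, 22 wide, 24 high. Neck: x -30 to +10, 18 wide, 8 high. Steel blade: x -132 to -22, 70 wide, 5 thick.
- spatula_blade (a point): Centre of the spatula's blade, 82.5 mm from the spatula's origin towards -x, at z 2.5.
- spatula_tip (a point): Front edge of the blade, the spatula's -x end (x -132.5, z 2.5 mm).
- spatula_end (a point): Butt of the green handle, the spatula's +x end (x +132.5, z 12 mm).
- bento: The one open red bento box (the stacked ones are lidded in black), 270 (x) x 200 (y) x 45 high (mm), loose on the table, 0.6 kg, with orange food in its small compartments; origin at the centre of its underside. It stands on the other side of the centre line from the pan.
- soy: Bystander: amber bottle, 60 mm across, 170 high, far edge of the table; origin under its centre.
- bowl: Bystander: steel bowl, 110 mm across, 60 high, on the left; origin under its centre.
- jar: Bystander: clear jar with white cap, 64 mm across, 85 high, far edge of the table; origin under its centre.
- cup: Bystander: blue cup, 76 mm across, 90 high, on the right; origin under its centre.
- spoon: Bystander: serving spoon with a black handle, lying crosswise at the far edge; origin on its underside.

How it is judged:
By the outcome, as a careful person would: the job done as asked, in the order asked, and still so for the second after the job is handed in, while the arm keeps its last pose, push and grip.
It also fails if it takes over 43 s, if anything falls off the work surface, if the arm or the gripper's body presses on something with over 40 N, if the wrist force passes 120 N, or if a joint passes its speed limit or range.

## Working session

There is one attempt and no reset: what is moved stays moved. The work goes in short steps, Python scripts to look and compute and a tool call to move; the robot and the scene stay as the last step left them, time stands still between calls to the robot, and variables do not carry over. Pictures are saved under pics/ and viewed, at most 10 in all, crops included, and the job is handed in when it is done.

Besides the shell and the picture viewer there is one more tool, called after ">>>" as name([rows], argument=value, ...), one row to a line, values as JSON. drive_tool: Moves the arm, as the interface text tells. Its arguments: {"type":"object","properties":{"motion":{"type":"array"},"force":{"type":"number"}},"required":["motion"]}

```bash
ls; mkdir -p pics; python3 - <<'E'
from plant import *
import cv2,numpy as np
for n in("side","top"):
    print(n,camera_params(n)); im=snapshot(n); cv2.imwrite(f"pics/{n}0.png",im)
print(get_obs())
E
```

```text
pics
side {'fov_y': 50.0814698729175, 'cx': 315.7362867680783, 'cy': 244.9798301265279, 'position': array([-0.05990447,  0.8214415 ,  0.86205319]), 'orientation': array([-0.29408855,  0.84239107, -0.42625749,  0.14897571])}
top {'fov_y': 42.14142144277079, 'cx': 327.1910948991208, 'cy': 247.31158958689494, 'position': array([0.48396601, 0.01080059, 1.55514745]), 'orientation': array([ 0.70746485, -0.70560138,  0.03113305, -0.02551283])}
{'t': 0.1, 'joints': array([-9.60269758e-01,  4.07538314e-02,  8.38935079e-02, -3.80057179e-04,
       -1.61547417e+00, -3.33682251e-01]), 'dq': array([-0.00109238, -0.00127766,  0.00278612, -0.00038539, -0.00023739,
       -0.00018901]), 'joint_efforts': array([-5.44885566e-03, -3.69344866e+01,  3.48280549e+01,  6.95174083e+00,
       -4.60392883e-03, -7.59968088e-09]), 'ee_pos': array([ 0.16396607, -0.57686008,  0.23037362]), 'tool_rot': array([-1.37988756e-01,  9.90433479e-01,  7.71289557e-04, -1.80670305e-04]), 'contact_force': array([ 0.04835025, -0.80882615, -0.7055546 ]), 'wrist_torque': array([ 0.02283987, -0.02594358,  0.01682996]), 'grasp_force': 0.0, 'opening': 0.9977656727705464}
```

View pics/top0.png

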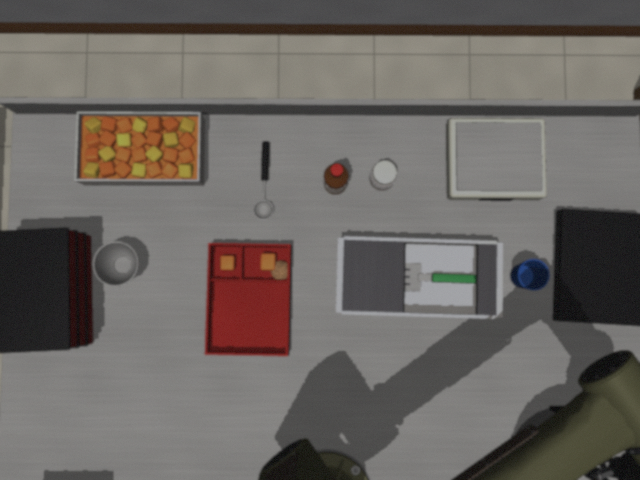

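View pics/side0.png

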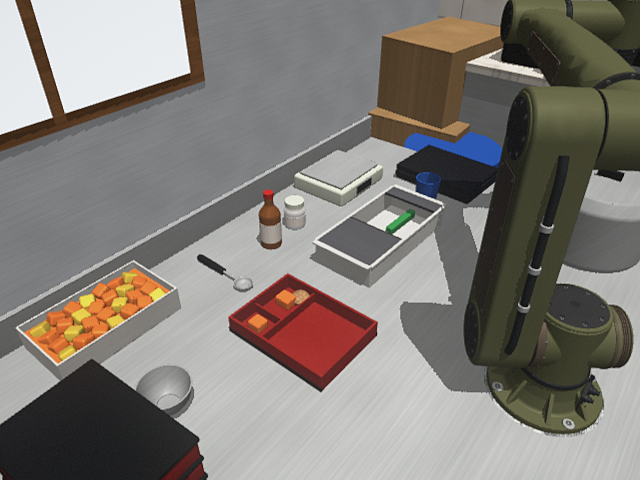

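The top view shows the pan at about cols 337–503, rows 236–317. The green handle spans cols 432–476 at row 278, and its end is under the short right cover. The open red bento is at cols 206–292, rows 241–355. The side view agrees.

```bash
cat > h.py <<'E'
from plant import *
import cv2,numpy as np
from scipy.spatial.transform import Rotation as R
def ray(cam,uv,z):
    c=camera_params(cam); f=240/np.tan(np.radians(c["fov_y"]/2)); uv=np.atleast_2d(uv).astype(float)
    d=np.c_[(uv[:,0]-c["cx"])/f,(uv[:,1]-c["cy"])/f,np.ones(len(uv))]
    d=R.from_quat(c["orientation"]).apply(d); p=c["position"]
    return p+d*((z-p[2])/d[:,2])[:,None]
def big(m):
    cs,_=cv2.findContours(m.astype(np.uint8),cv2.RETR_EXTERNAL,cv2.CHAIN_APPROX_NONE)
    return max(cs,key=cv2.contourArea)
def box(P):  # min-area rect of metric points: centre, size, long-axis yaw (deg, mod 180)
    (c,s,a)=cv2.minAreaRect((P[:,:2]*1000).astype(np.float32))
    if s[0]<s[1]: s=s[::-1];a+=90
    return np.round(c,1),np.round(s,1),round((a+90)%180-90,2)
def hsv(im): return cv2.split(cv2.cvtColor(im,cv2.COLOR_BGR2HSV))
def go(pos,Rt):  # shift (mm) and turn (deg) in tool axes from the measured pose
    o=get_obs(); R0=R.from_quat(o["tool_rot"])
    return np.round(R0.inv().apply(np.array(pos)-o["ee_pos"])*1000,1),np.round(np.degrees((R0.inv()*Rt).as_rotvec()),1)
E
python3 - <<'E'
from h import *
im=cv2.imread("pics/top0.png");h,s,v=hsv(im)
def roi(m,a,b,c,d):
    k=np.zeros_like(m);k[c:d,a:b]=1;return m&k.astype(bool)
g=big(roi((h>45)&(h<85)&(s>120),400,500,240,320))[:,0]
print("handle top",box(ray("top",g,.029)),g.min(0),g.max(0))
r=big(roi(((h<6)|(h>174))&(s>130),190,310,220,370))[:,0]
print("bento",box(ray("top",r,.045)))
for a,b in((330,410),(468,505)):
    c=big(roi((v<95)&(v>35)&(s<60),a,b,238,316))[:,0]
    print("cover",box(ray("top",c,.07)),c.min(0),c.max(0))
p=big(roi((v>150)&(s<40),325,512,228,326))[:,0]
print("rim",box(ray("top",p,.07)),p.min(0),p.max(0))
print(im[278,400:480,1]); print(im[278,465:510].mean(1).astype(int)); print(im[230:325,370].mean(1).astype(int)); 
im=cv2.imread("pics/side0.png");h,s,v=hsv(im)
g=big(roi((h>45)&(h<85)&(s>120),360,440,190,250))[:,0]
print("handle side",box(ray("side",g,.029)))
cv2.imwrite("pics/c.png",np.hstack([cv2.resize(cv2.imread("pics/top0.png")[225:325,325:515],None,fx=4,fy=4,interpolation=2)]))
E
```

```text
handle top (array([ 532.6, -312.4]), array([103.3,  14.8]), 88.03) [433 274] [475 281]
bento (array([481.2, 189.3]), array([267.3, 199.4]), -1.07)
cover (array([ 535.9, -115.6]), array([165.1, 151.7]), -1.52) [343 241] [407 311]
cover (array([ 527.6, -375.3]), array([168.7,  52.6]), -1.11) [473 244] [495 315]
rim (array([ 576.1, -268.7]), array([158.6,  67.1]), -89.83) [406 245] [472 273]
[ 70  66  67  62  69  90 109 116 117 123 129 132 133 134 133 132 131 128
 127 132 138 138 140 140 139 140 141 138 138 135 125 106  96 108 121 123
 124 124 123 123 122 122 124 123 123 121 121 121 120 120 120 120 121 119
 118 119 123 121 117 118 120 119 117 118 119 119 120 119 117 118 119 116
 115 107  90  63  51  49  59  64]
[ 81  82  81  79  81  82  79  78  72  61  42  42  48  60  66  70  72  72
  69  71  73  71  72  70  70  69  69  70  71  74  84 109 138 160 159 161
 158 149 137 128 130 130 128 124 113]
[111  92  78  76  77  85 107 139 153 147 119  88  74  74  72  71  72  73
  73  71  71  74  72  72  72  73  74  72  74  73  71  73  72  71  73  75
  74  76  75  73  73  74  74  71  73  73  74  73  73  73  75  75  75  75
  73  75  73  76  73  74  74  75  73  75  73  72  74  75  77  72  74  75
  74  74  74  75  76  74  74  75  87 117 148 159 153 140 129 127 126 126
 127 127 125 124 124]
handle side (array([ 525.9, -314.3]), array([142.5,  30.6]), 88.15)
```

View pics/c.png

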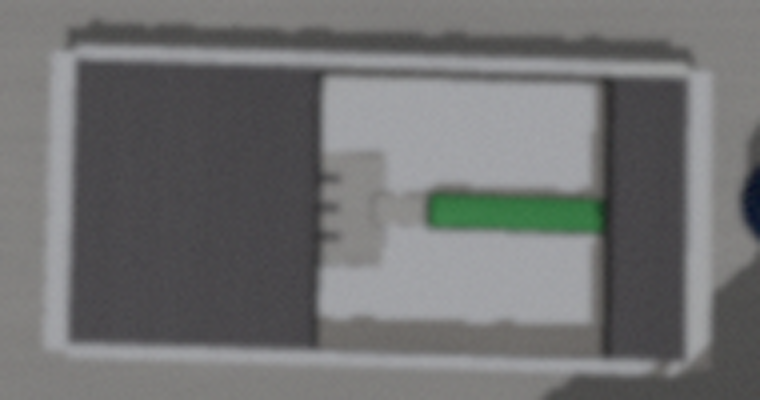

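```bash
python3 - <<'E'
from h import *
Rt=R.from_matrix(np.array([[-.034,-1,0],[-1,.034,0],[0,0,-1]]).T/np.hypot(1,.034))
print(go([.532,-.324,.12],Rt),np.round(R.from_quat(get_obs()["tool_rot"]).as_matrix(),3))
E
```

```text
(array([-423.2,  142.5,  110.5]), array([  0.1,   0. , -72.2])) [[-0.962 -0.273 -0.001]
 [-0.273  0.962  0.001]
 [ 0.     0.002 -1.   ]]
```

>>> drive_tool([
  [-42,14,0,0,0,-7,1],
  [-85,28,0,0,0,-14,1],
  [-127,42,0,0,0,-22,1],
  [-170,57,0,0,0,-29,1],
  [-210,70,0,0,0,-36,1],
])

```text
t: 0.6
ee_pos: [0.3482, -0.4509, 0.2309]
tool_rot: [-0.44, 0.898, 0.0, 0.0]
contact_force: [0.6, -0.8, 0.8]
opening: 0.998
grasp_force: 0.0
```

```bash
python3 - <<'E'
from h import *
Rt=R.from_matrix(np.array([[-.034,-1,0],[-1,.034,0],[0,0,-1]]).T/np.hypot(1,.034))
print(go([.532,-.324,.12],Rt),get_obs()["joints"])
E
```

```text
(array([-213. ,  -67.4,  111. ]), array([  0. ,   0. , -35.9])) [-5.61316119e-01 -3.98836684e-02  4.24627642e-03 -3.40499523e-04
 -1.61540622e+00 -9.90693254e-02]
```

>>> drive_tool([
  [-43,-13,0,0,0,-7,1],
  [-86,-26,0,0,0,-14,1],
  [-129,-40,0,0,0,-22,1],
  [-171,-54,30,0,0,-29,1],
  [-213,-67,55,0,0,-36,1],
])

```text
t: 1.1
ee_pos: [0.5297, -0.3269, 0.1776]
tool_rot: [-0.696, 0.718, -0.0, 0.0]
contact_force: [0.6, 0.1, -0.8]
opening: 0.998
grasp_force: 0.0
```

>>> drive_tool([
  [0,0,25,0,0,0,1],
  [0,0,55,0,0,0,1],
  [0,0,55,0,0,0,1],
])

```text
t: 1.4
ee_pos: [0.5261, -0.3265, 0.1174]
tool_rot: [-0.694, 0.72, 0.005, -0.002]
contact_force: [-0.3, -0.3, -0.5]
opening: 1.002
grasp_force: 0.0
```

```bash
python3 - <<'E'
from h import *
Rt=R.from_matrix(np.array([[-.034,-1,0],[-1,.034,0],[0,0,-1]]).T/np.hypot(1,.034))
print(go([.532,-.324,.008],Rt),get_obs()["joints"])
cv2.imwrite("pics/a.png",np.hstack([cv2.resize(snapshot("top")[215:335,320:520],(400,240)),cv2.resize(snapshot("side")[150:300,300:500],(320,240))]))
E
```

```text
(array([ -2.3,  -6.8, 109.4]), array([ 0.5,  0.2, -0.2])) [-0.23390021  0.11565896 -0.04181897 -0.00232861 -1.42260125  0.19725935]
```

View pics/a.png

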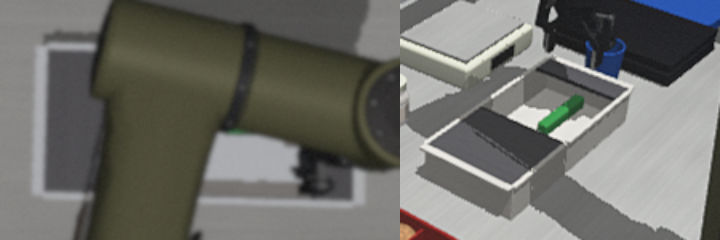

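The top view shows the dark fingers near pixel (480,302) and the side view shows them near (425,165). I'll check that against the reported TCP.

```bash
cat >> h.py <<'E'
def proj(cam,p):
    c=camera_params(cam); f=240/np.tan(np.radians(c["fov_y"]/2))
    q=R.from_quat(c["orientation"]).inv().apply(np.atleast_2d(p)-c["position"])
    return np.round(q[:,:2]/q[:,2:]*f+[c["cx"],c["cy"]],1)
E
python3 - <<'E'
from h import *
o=get_obs();p=o["ee_pos"];z=R.from_quat(o["tool_rot"]).as_matrix()[:,2]
for k in (0,.02,.1): print(k,proj("top",p-k*z),proj("side",p-k*z))
print("base",proj("top",[0,0,0.]),proj("side",[0,0,0.]))
a=snapshot("side");cv2.imwrite("pics/b.png",a[40:300,300:600])
print(o)
E
```

```text
0 [[469.7 278.5]] [[406.  190.5]]
0.02 [[471.8 278.2]] [[406.7 184.3]]
0.1 [[480.7 277.1]] [[409.7 158.5]]
base [[326.  497.4]] [[541.3 386.5]]
{'t': 1.5, 'joints': array([-2.34739572e-01,  1.12282162e-01, -3.53285411e-02,  5.84503744e-04,
       -1.42439540e+00,  1.97238336e-01]), 'dq': array([-0.00672908, -0.02570723,  0.04310051,  0.0146913 , -0.00085177,
       -0.0010301 ]), 'joint_efforts': array([ 2.78972927e-01, -3.77681136e+01,  3.22103691e+01,  6.32021651e+00,
        2.89763161e-02,  1.01012943e-04]), 'ee_pos': array([ 0.52788235, -0.32848934,  0.12349845]), 'tool_rot': array([-6.93755244e-01,  7.20210533e-01,  3.53585942e-04, -5.69602094e-04]), 'contact_force': array([-0.14119008,  0.01787939,  0.62798407]), 'wrist_torque': array([-0.06843255, -0.03171098, -0.04115304]), 'grasp_force': 0.0, 'opening': 0.9996123079427696}
```

View pics/b.png

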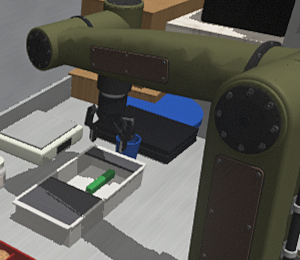

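The midpoint of the fingers agrees with the reported TCP. Descending.

>>> drive_tool([
  [-4,-4,30,0,0,0,1],
  [-4,-4,60,0,0,0,1],
  [-4,-4,85,0,0,0,1],
  [-4,-4,100,0,0,0,1],
  [-4,-4,105,0,0,0,1],
])

```text
t: 2.05
ee_pos: [0.5322, -0.3247, 0.0181]
tool_rot: [-0.694, 0.72, 0.0, -0.0]
contact_force: [0.5, 0.4, -0.4]
opening: 1.001
grasp_force: 0.0
```

>>> drive_tool([
  [0,0,0,0,0,0,1],
  [0,0,0,0,0,0,1],
])

```text
t: 2.25
ee_pos: [0.5334, -0.325, 0.0203]
tool_rot: [-0.694, 0.72, -0.001, 0.0]
contact_force: [0.7, 0.2, 0.5]
opening: 0.997
grasp_force: 0.0
```

>>> drive_tool([
  [0,0,11,0,0,0,1],
  [0,0,11,0,0,0,0],
  [0,0,11,0,0,0,-0.6],
  [0,0,11,0,0,0,-1],
  [0,0,11,0,0,0,-1],
], force=40)

```text
t: 2.75
ee_pos: [0.5325, -0.3245, 0.0076]
tool_rot: [-0.694, 0.72, -0.0, 0.0]
contact_force: [0.9, 0.6, -1.0]
opening: 0.331
grasp_force: 0.0
```

>>> drive_tool([
  [0,0,0,0,0,0,-1],
  [0,0,0,0,0,0,-1],
  [0,0,0,0,0,0,-1],
  [0,0,0,0,0,0,-1],
], force=100)

```text
t: 3.15
ee_pos: [0.5327, -0.3245, 0.0079]
tool_rot: [-0.694, 0.72, -0.0, 0.0]
contact_force: [0.1, 1.2, 4.5]
opening: 0.235
grasp_force: 99.7
```

>>> drive_tool([
  [0,0,-2,0,0,0,-1],
  [-15,0,-2,0,0,0,-1],
  [-30,0,-2,0,0,0,-1],
  [-45,0,-2,0,0,0,-1],
  [-58,0,-2,0,0,0,-1],
])

```text
t: 3.65
ee_pos: [0.5344, -0.2647, 0.009]
tool_rot: [-0.694, 0.72, 0.0, -0.0]
contact_force: [-0.5, -0.2, -1.6]
opening: 0.232
grasp_force: 99.0
```

```bash
python3 - <<'E'
from h import *
im=snapshot("side"); o=get_obs(); print(o["ee_pos"],o["contact_force"],o["grasp_force"])
cv2.imwrite("pics/d.png",cv2.resize(im[160:300,300:460],None,fx=4,fy=4))
E
```

```text
[ 0.53470451 -0.26327742  0.00910629] [ 0.39912955 -0.19377453 -2.03289536] 99.02323365211487
```

View pics/d.png

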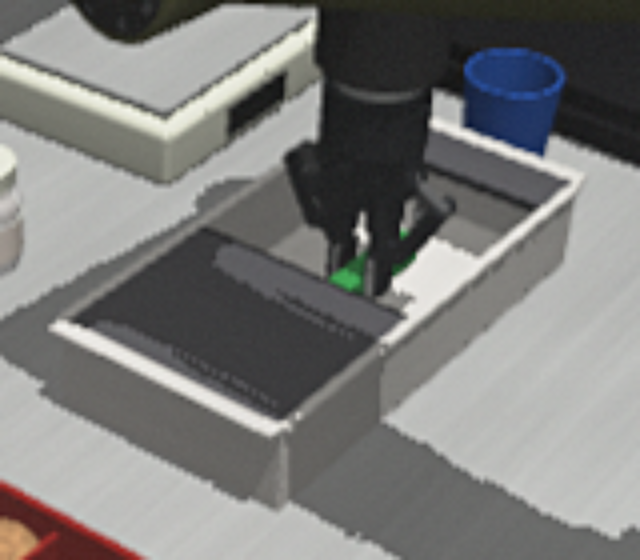

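The handle end is now clear of the short cover. Next I tip the handle up.

>>> drive_tool([
  [-1,0,-14,0,4,0,-1],
  [-2,0,-27,0,8,0,-1],
  [-5,0,-41,0,12,0,-1],
  [-1,0,-57,0,16,0,-1],
  [2,0,-73,0,20,0,-1],
])

```text
t: 4.2
ee_pos: [0.5346, -0.2676, 0.0831]
tool_rot: [-0.683, 0.709, -0.122, -0.126]
contact_force: [-0.1, 0.8, -1.3]
opening: 0.234
grasp_force: 99.0
```

```bash
python3 - <<'E'
from h import *
im=snapshot("side"); o=get_obs(); print(o["ee_pos"],o["contact_force"],o["grasp_force"],o["opening"],R.from_quat(o["tool_rot"]).as_matrix()[:,0])
cv2.imwrite("pics/e.png",cv2.resize(im[130:290,300:460],None,fx=3,fy=3))
E
```

```text
[ 0.53556105 -0.26756633  0.0852066 ] [ 0.86252261  0.55738296 -0.98729986] 99.07678484916687 0.23285337850140458 [-0.03327662 -0.93646     0.34919241]
```

View pics/e.png

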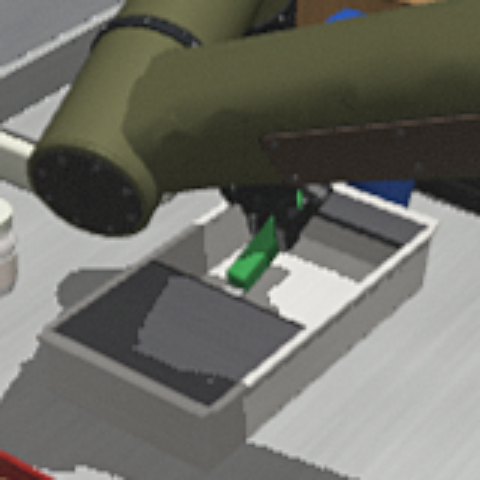

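>>> drive_tool([
  [25,0,0,0,0,0,-1],
  [55,0,0,0,0,0,-1],
  [85,0,0,0,0,0,-1],
  [115,0,0,0,0,0,-1],
  [140,0,0,0,0,0,-1],
])

```text
t: 4.75
ee_pos: [0.5295, -0.4006, 0.1304]
tool_rot: [-0.683, 0.709, -0.12, -0.124]
contact_force: [0.2, -0.6, -2.1]
opening: 0.231
grasp_force: 99.0
```

```bash
python3 - <<'E'
from h import *
o=get_obs(); p=o["ee_pos"];M=R.from_quat(o["tool_rot"]).as_matrix();print(p,o["contact_force"],o["grasp_force"],o["opening"],M[:,0])
print("tip",p-198*.001*M[:,0], o["joints"])
im=snapshot("side"); cv2.imwrite("pics/f.png",cv2.resize(im[100:290,300:520],None,fx=3,fy=3))
E
```

```text
[ 0.52948254 -0.40059464  0.13039962] [ 0.24985319 -0.60322759 -2.12402852] 99.04114007949829 0.2312020977762952 [-0.03518812 -0.93939567  0.3410243 ]
tip [ 0.53644979 -0.2145943   0.06287681] [-0.17779802  0.0696524  -0.23121347  0.36497819 -1.2401235   0.02595027]
```

View pics/f.png

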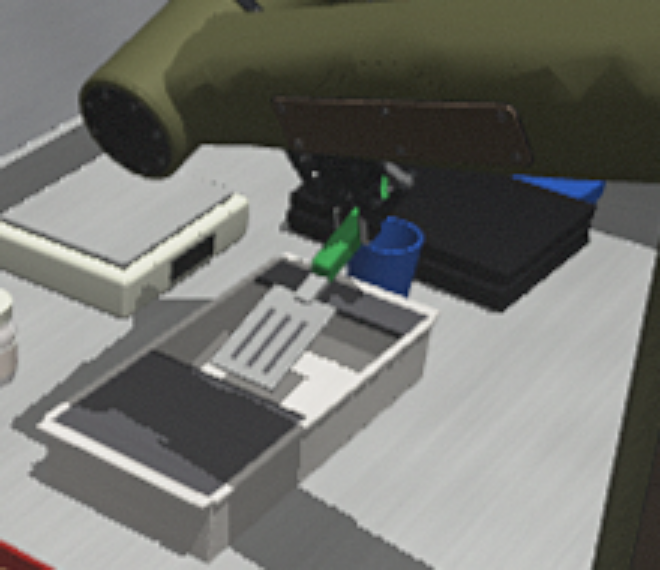

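The whole blade is out of the cover. Lift and level.

>>> drive_tool([
  [12,0,-33,0,0,0,-1],
  [26,0,-70,0,0,0,-1],
  [38,0,-103,0,-7,0,-1],
  [41,0,-113,0,-14,0,-1],
  [41,0,-113,0,-20,0,-1],
])

```text
t: 5.3
ee_pos: [0.531, -0.3992, 0.2547]
tool_rot: [-0.695, 0.719, -0.002, 0.003]
contact_force: [0.5, -0.5, -1.2]
opening: 0.233
grasp_force: 99.0
```

```bash
python3 - <<'E'
from h import *
b=np.array([.4812,.1893])
o=get_obs();print(o["ee_pos"],o["joints"])
for a in (-90,-60,-45,-30):
    d=np.array([np.cos(np.radians(a)),np.sin(np.radians(a))])
    Rt=R.from_matrix(np.c_[[*d,0],[d[1],-d[0],0],[0,0,-1]])
    t=b+.148*d; print(a,t,np.hypot(*t),go([*t,.25],Rt))
E
```

```text
[ 0.53099322 -0.39924637  0.25472754] [-0.34695734  0.21315145  0.3179384  -0.0046358  -1.66968499  0.3114013 ]
-90 [0.4812 0.0413] 0.482969077685104 (array([-438.5,   65.3,    5.4]), array([-0.4,  0.1, -2. ]))
-60 [0.5552     0.06112824] 0.5585550122904881 (array([-460.9,   -8. ,    6. ]), array([ -0.4,   0. , -32. ]))
-45 [0.5858518 0.0846482] 0.5919355141827466 (array([-485.5,  -37.8,    6.2]), array([ -0.4,  -0. , -47. ]))
-30 [0.60937176 0.1153    ] 0.6201838691816463 (array([-517. ,  -60.2,    6.5]), array([ -0.4,  -0.1, -62. ]))
```

>>> drive_tool([
  [-30,4,0,0,0,0,-1],
  [-72,10,0,0,0,0,-1],
  [-117,17,0,0,0,-1,-1],
  [-162,24,0,0,0,-2,-1],
  [-207,31,0,0,0,-2,-1],
])

```text
t: 5.8
ee_pos: [0.5058, -0.1895, 0.2499]
tool_rot: [-0.707, 0.708, 0.0, 0.0]
contact_force: [2.0, 0.8, -0.9]
opening: 0.236
grasp_force: 99.0
```

>>> drive_tool([
  [-45,7,0,0,0,0,-1],
  [-90,14,0,0,0,0,-1],
  [-135,21,0,0,0,0,-1],
  [-180,28,0,0,0,0,-1],
  [-210,33,0,0,0,0,-1],
])

```text
t: 6.3
ee_pos: [0.4728, 0.0213, 0.2503]
tool_rot: [-0.707, 0.707, 0.001, 0.001]
contact_force: [0.9, -0.9, -1.7]
opening: 0.234
grasp_force: 99.0
```

>>> drive_tool([
  [0,0,0,0,0,0,-1],
  [0,0,0,0,0,0,-1],
  [0,0,0,0,0,0,-1],
])

```text
t: 6.6
ee_pos: [0.4738, 0.018, 0.2503]
tool_rot: [-0.706, 0.708, 0.0, -0.0]
contact_force: [-0.4, 0.4, -1.7]
opening: 0.231
grasp_force: 99.0
```

```bash
python3 - <<'E'
from h import *
o=get_obs();M=R.from_quat(o["tool_rot"]).as_matrix();print(o["ee_pos"],M.round(4),o["joints"])
im=snapshot("top"); im2=snapshot("side");cv2.imwrite("pics/t1.png",im);cv2.imwrite("pics/s1.png",im2)
print("blade expected",proj("top",o["ee_pos"]-.148*M[:,0]),proj("side",o["ee_pos"]-.148*M[:,0]))
cv2.imwrite("pics/g.png",np.hstack([cv2.resize(im[200:380,180:380],(400,360)),cv2.resize(im2[180:400,200:400],(327,360))]))
E
```

```text
[0.47375679 0.01802506 0.25031899] [[-2.6e-03 -1.0e+00 -2.0e-04]
 [-1.0e+00  2.6e-03  2.0e-04]
 [-2.0e-04  2.0e-04 -1.0e+00]] [ 4.65186274e-01 -2.95654707e-01 -1.85312047e-01 -2.53720850e-04
 -1.68123835e+00 -4.67818769e-01]
blade expected [[247.7 301.9]] [[310.9 241.2]]
```

View pics/g.png

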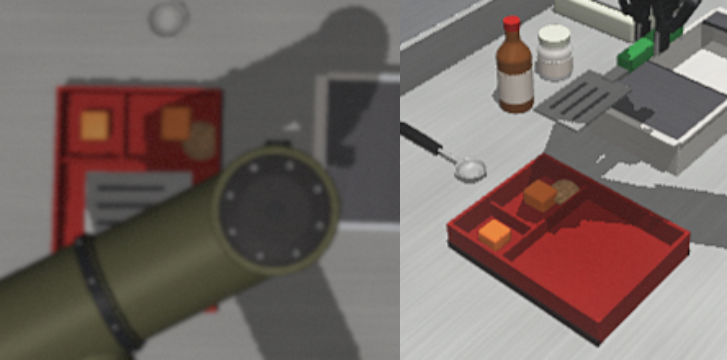

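>>> drive_tool([
  [-6,-2,15,0,0,0,-1],
  [-12,-4,45,0,0,0,-1],
  [-18,-6,75,0,0,0,-1],
  [-23,-7,102,0,0,0,-1],
  [-23,-7,112,0,0,0,-1],
])

```text
t: 7.2
ee_pos: [0.4792, 0.041, 0.1338]
tool_rot: [-0.706, 0.708, 0.002, -0.003]
contact_force: [-0.8, -0.2, -2.4]
opening: 0.235
grasp_force: 98.9
```

>>> drive_tool([
  [0,0,0,0,0,0,-1],
  [0,0,0,0,0,0,-1],
  [0,0,0,0,0,0,-1],
  [0,0,0,0,0,0,-1],
  [0,0,0,0,0,0,-1],
])

```text
t: 7.7
ee_pos: [0.4812, 0.0413, 0.1392]
tool_rot: [-0.706, 0.708, -0.0, 0.001]
contact_force: [-0.4, -1.0, -1.3]
opening: 0.232
grasp_force: 98.9
```

```bash
python3 - <<'E'
from h import *
o=get_obs();M=R.from_quat(o["tool_rot"]).as_matrix();p=o["ee_pos"];print(p,o["dq"].round(3),o["contact_force"])
im=snapshot("side")
x0,y0=240,220
cr=cv2.resize(im[y0:y0+150,x0:x0+200],None,fx=4,fy=4)
up=[0,0,.0]
for a in(-198,-88):
  for b in(-35,35):
    u=proj("side",p+M@[a/1000,b/1000,-.002])[0]; cv2.circle(cr,tuple(int(v) for v in (u-[x0,y0])*4),4,(0,255,255),1); print(u)
cv2.imwrite("pics/i.png",cr)
E
```

```text
[0.48119779 0.04132802 0.13921914] [ 0.002  0.002 -0.006 -0.003  0.001  0.002] [-0.36334535 -1.03269472 -1.28015143]
[273.7 291.6]
[299.1 305.9]
[306.8 266.1]
[331.7 278.7]
```

View pics/i.png

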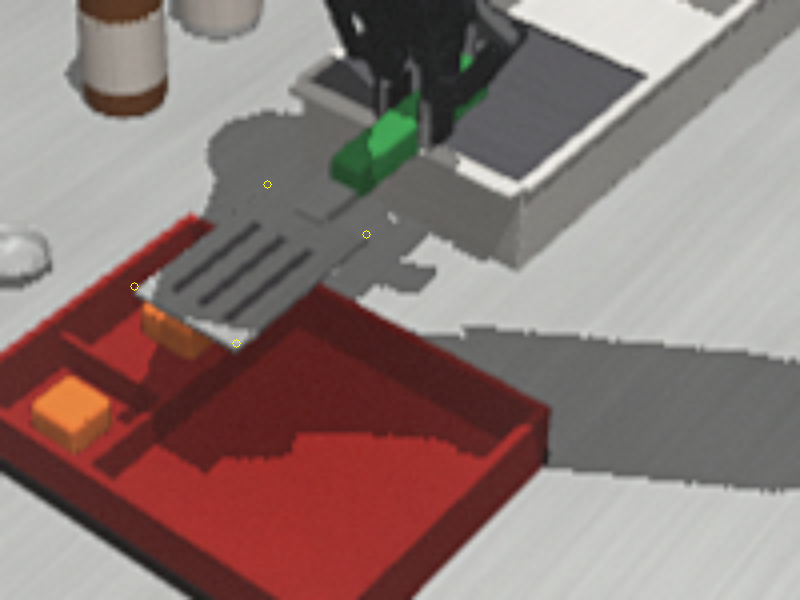

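The front corners of the blade are within about 1 px of the level prediction. I'll check the near face of the handle too.

```bash
python3 - <<'E'
from h import *
o=get_obs();M=R.from_quat(o["tool_rot"]).as_matrix();p=o["ee_pos"]
for b in(-11,11):
  for z in(-21,3): print(b,z,(proj("side",p+M@[-.0635,b/1000,z/1000])[0]-[240,220])*4)
print("seen approx: top-left (332,152), bottom-right (363,192)",p,o["t"])
E
```

```text
-11 -21 [328.4 153.6]
-11 3 [328.  187.2]
11 -21 [359.6 168.8]
11 3 [359.2 202.8]
seen approx: top-left (332,152), bottom-right (363,192) [0.48109567 0.04135755 0.13902228] 7.75
```

```bash
python3 -c "
from plant import *
print(finish_job())"
```

```text
the job is handed in; nothing more can be done
None
```

The spatula came out of the pan handle first; I handed in the job at about 7.8 s with it held level and right way up in the gripper, its blade over the middle of the open bento and about 90 mm above the rim.

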